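# Set the straightedge against both probe pins

### The job

Pick the steel straightedge up from its wooden rest by the red handle and lay it flat on the black stage, lengthwise along the two sprung probe pins but clear of them. Then slide it gently over the stage until the same long side touches both pin tips at once, and let go so that it stays there pressing lightly on both; never drive it hard against a pin, and leave everything else where it is.

Things in the scene. Friction and masses are not known exactly. Their poses are not given: they have to be found in the camera images.
- straightedge: Steel straightedge 300 x 40 x 12 mm, about 0.6 kg; on its middle an upright red handle, 70 mm along it, 16 mm wide, 30 mm tall (top 42 mm above the underside). Origin at the centre of the underside; x along its length, y across, z up. Both long sides are alike; either may meet the pins. Starts lying on the rest. Dry friction when sliding: about 2 to 7 N.
- rest: Fixed wooden rest, 330 x 90 x 24 mm, blue cloth on top, a lip 8 mm high across each end. Origin at the centre of its underside; x along its length. The straightedge lies on its top, 24 mm above the table.
- stage: Fixed black plate, 260 (x) x 360 (y) x 30 mm, top 30 mm above its origin, the centre of its underside. The pins stand on its +x part and point to -x, towards the robot's side; from x = -130 to +40 mm the top is free and flat. The straightedge is to lie lengthwise about along the stage's y and is slid along +x onto the pins.
- pin_left: Probe pin, yellow band and tip, on the stage at x 95, y 90 mm: housing 32 x 26 x 28 mm high, origin at the centre of its underside on the stage top, axes as the stage. Its tip, 10 mm wide, points along -x, 7.5 mm above the stage top. How far it is set out is not in this reading and differs for each pin every time: the tip's face is 27 to 53 mm from the origin, to be found by touch or sight.
- pin_right: The other probe pin, blue band and tip, on the stage at x 95, y -90 mm; like pin_left but set out independently of it (face 27 to 53 mm from its origin along -x). Both tips are sprung: they start to yield at about 0.5 N, take 1 N more per mm and reach a hard stop after 3 mm (3.5 N). More than 7 N on one would damage it.
- gauge_block: Bystander: loose steel block 30 x 35 x 12 mm on the stage between the two pin housings. Origin at the centre of its underside. Leave it alone.
- clip: Bystander: small loose brass clip, 20 x 24 x 14 mm, on the stage beside the yellow pin's housing. Leave it alone.
- cleaner: Bystander: bottle, 56 mm wide and 150 mm tall, at the left of the table.
- mug: Bystander: white mug, 80 mm wide and 90 mm tall, at the right of the table.
- loupe: Bystander: black eyeglass loupe, 48 mm wide and 45 mm tall, at the right of the table.
- screwdriver: Bystander: orange screwdriver 150 mm long, lying at the left of the table.
- parts_tray: Bystander: blue tray of brass parts, 150 x 200 x 35 mm, beyond the stage and rest.

How it is judged:
By the outcome, as a careful person would: the job done as asked, in the order asked, and still so for the second after the job is handed in, with the robot touching nothing.
It also fails if it takes over 72 s, if anything falls off the work surface, if the arm or the gripper's body presses on something with over 40 N, if the wrist force passes 120 N, or if a joint passes its speed limit or range.

### The arm

A 7-joint arm with a two-finger parallel gripper is mounted at the origin on the work surface. World frame = base frame: x ahead of the robot, y to its left, z up, the work surface at z = 0. Lengths are in m, angles in rad, forces in N, time in s.
With the tool pointing down it reaches from about 0.4 to 0.875 m from the base axis. Payload 19.3 kg.
Tool frame: the origin (TCP) lies midway between the tips of the shut fingers; the grasp point (between the pads) lies 19 mm behind it; x points along the fingers, y is the direction in which the jaws open and shut, and the axes are right-handed (so a half turn about x gives the same grasp; the last joint's range is limited). The gripper opens to 85 mm and grips with 20 to 120 N. Pads are 22 mm wide; open, the fingers measure 114 mm over their backs; the gripper's body (76 mm by 85 mm) begins 54 mm behind the grasp point. The pads swing forward as they close: fully open they stand 13 mm farther back than shut.
Start: joints at [-1.224, 0.521, -0.036, 1.599, 0.021, 1.021, -0.113], TCP at [0.253, 0.571, 0.192] pointing down, gripper open.
Joint ranges: [-2.91, 2.91], [-0.3, 2.13], [-1.5, 1.42], [0.17, 2.43], [-1.26, 4.41], [0.16, 1.93], [-2.52, 2.52]. Speed limits (rad/s): [1.89, 1.89, 2.39, 2.39, 3.01, 3.01, 3.01].

### API

Orientations are given as [roll, pitch, yaw] about the fixed x, y, z axes, in that order (R = Rz(yaw) Ry(pitch) Rx(roll)).
In Python, from workcell import telemetry, vision, workorder gives the robot as it stands. The module is installed in compiled form; this text tells all that it offers.
- The arm moves only by the tool play_rows, never from a script. Its argument "deltas" is a list of rows, each a list of 7 numbers: the shift along the world's x, y, z in mm, then the turn, a rotation vector about the world's x, y, z in degrees, then the finger opening in mm, from 0 to 85.4. In form: [[x, y, z, wx, wy, wz, jaw], ...]. A call has 1 to 8 rows; each row shifts and turns the commanded pose from where the row before left it; what a row does not reach is not made up. A row lasts 1/8 s, in which the tool goes at most 62.5 mm and 10.7 degrees, less where a joint would pass 70% of its speed; a pose out of reach is approached as far as the arm can. A call with a gripper value outside its range is refused whole. The fingers move at their own pace and stop on an object; "grip_force" is the grip in N (left out, the last holds). Time passes only in rows, so rows that do not move let the fingers close. It gives the time, the measured TCP pose, the force and the opening at its end, in the units of the state.
- telemetry.observe(): the state, without advancing time (a new reading comes with each control period).
- vision.grab_frame(name): name is "scene" or "side" or "wrist"; returns the picture (384x512x3 uint8, red, green, blue); there is no depth.
- vision.camera_info(name): a dict with "mtx" (3x3 intrinsics, pixels), "rvec" (rotation vector, rad) and "tvec" (3), from world to camera coordinates, as OpenCV has them. Camera axes: x right, y down, z forward; pixel columns grow to the right and rows downward; lengths in m; the calibration is good to about 2 mm. A picture is of the moment at which its call begins: read the wrist's pose just before it. camera_info takes no time and is no camera call; for the wrist camera it gives the pose at the moment of the call.
- workorder.job_done(): hands the job in, once; it reports no verdict.
The state is a dict: "clock": time; "qpos": joint angles; "qd": joint speeds; "joint_efforts": joint torques, N m; "position": TCP position; "tool_rot": TCP orientation; "force": force on the tool from outside, world axes, zero at the start; "moment": the same for the moment, N m; "grip_width": finger opening in m.
Only numpy, scipy, OpenCV 4.12 (cv2) and the standard library are available. Lean on these libraries where they do the work, as an engineer would, in place of code of your own. Each camera call takes 0.05 s, during which the arm holds its last target. There are 200 camera calls.

## Working session

There is one attempt and no reset: what is moved stays moved. The work goes in short steps, Python scripts to look and compute and a tool call to move; the robot and the scene stay as the last step left them, time stands still between calls to the robot, and variables do not carry over. Pictures are saved under pics/ and viewed, about 8 in all and at most 12, crops included, and the job is handed in when it is done.

Besides the shell and the picture viewer there is one more tool, called after "Emit:" as name(argument=value, ...) on one line, values as JSON. play_rows: Moves the arm, as the interface text tells. Its arguments: {"type":"object","properties":{"deltas":{"type":"array","items":{"type":"array","items":{"type":"number"}}},"grip_force":{"type":"number"}},"required":["deltas"]}

```bash
mkdir -p pics
cat > h.py <<'E'
import numpy as np, cv2
from workcell import telemetry, vision, workorder
def grab(n,f=None):
    i=vision.camera_info(n); im=vision.grab_frame(n)
    if f: cv2.imwrite('pics/'+f,cv2.cvtColor(im,cv2.COLOR_RGB2BGR))
    return im,i
def ray(i,uv,z):
    K=np.array(i['mtx'],float);R=cv2.Rodrigues(np.array(i['rvec'],float))[0];t=np.array(i['tvec'],float).ravel()
    d=(R.T@np.linalg.inv(K)@np.c_[np.array(uv,float).reshape(-1,2),np.ones(np.size(uv)//2)].T).T
    c=-R.T@t; return c+d*((z-c[2])/d[:,2])[:,None]
def proj(i,P):
    return cv2.projectPoints(np.array(P,float).reshape(-1,1,3),np.array(i['rvec'],float),np.array(i['tvec'],float),np.array(i['mtx'],float),None)[0].reshape(-1,2)
E
python3 - <<'E'
from h import *
a,i=grab('scene','scene.png');b,j=grab('side','side.png')
cv2.imwrite('pics/both.png',cv2.cvtColor(np.vstack([a,b])[:, :],cv2.COLOR_RGB2BGR)) if 0 else None
for k in (i,j):
    R=cv2.Rodrigues(np.array(k['rvec'],float))[0];print(-R.T@np.array(k['tvec']).ravel(),R[2],np.array(k['mtx'])[0,0])
s=telemetry.observe();print(s)
E
```

```text
[ 1.38340118 -0.69987799  1.41735842] [-0.47641031  0.3866023  -0.78966567] 468.00794798636144
[ 0.12936612 -1.16779991  0.99990247] [ 0.27658991  0.74536183 -0.60657544] 480.4742763998053
{'clock': 0.1, 'qpos': array([-1.22417043,  0.52193682, -0.03632839,  1.59995403,  0.02123091,
        1.02110522, -0.11278726]), 'qd': array([-8.94139440e-05, -1.37177821e-03,  1.67874001e-04,  8.14488270e-04,
       -5.01027011e-04, -1.21046164e-03,  5.44470482e-04]), 'joint_efforts': array([ 5.03505289e-03, -9.28482771e+01,  1.98491625e+00, -3.70534372e+01,
        1.81869837e-02,  5.44826893e-03, -4.84113127e-05]), 'position': array([0.25294039, 0.57115295, 0.19199318]), 'tool_rot': array([-1.47497091,  1.56977867, -1.891778  ]), 'force': array([-0.23370054, -0.01375257,  1.0498911 ]), 'moment': array([ 0.03181953, -0.0030746 , -0.01879747]), 'grip_width': 0.08589834196890224}
```

View pics/scene.png

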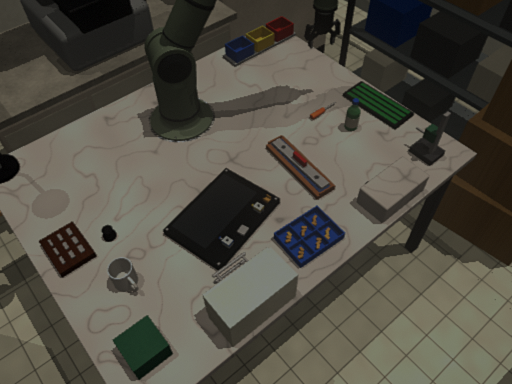

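View pics/side.png

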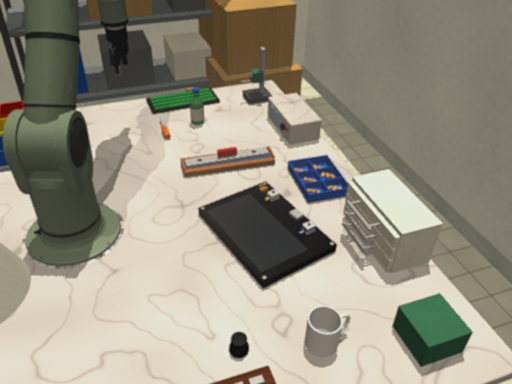

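The scene view shows the stage with corners near (225,170), (280,203), (218,265) and (164,230), and the red handle on the rest near (300,158). In the side view the handle is near (228,152). I'll measure the handle and stage coarsely, then refine from the wrist camera.

Run:
```python
from h import *
for n,st,box in (('scene',[(225,170),(280,203),(218,265),(164,230)],(265,130,335,200)),('side',[(200,210),(265,187),(334,245),(265,280)],(178,140,278,178))):
    im,i=grab(n)
    print(n,'stage',ray(i,st,.03).round(3)[:,:2].tolist())
    x0,y0,x1,y1=box;c=im[y0:y1,x0:x1].astype(int)
    m=((c[...,0]>110)&(c[...,1]<60)&(c[...,2]<70)).astype(np.uint8)
    cs,_=cv2.findContours(m,0,2)
    for k in cs:
        if cv2.contourArea(k)>15:
            r=cv2.minAreaRect(k);p=cv2.boxPoints(r)+[x0,y0]
            print(cv2.contourArea(k),p.round(1).tolist(),ray(i,[np.array(r[0])+[x0,y0]],.06).round(3),ray(i,p,.066).round(3)[:,:2].tolist())
```

```text
scene stage [[0.387, -0.051], [0.645, 0.006], [0.703, -0.323], [0.468, -0.384]]
side stage [[0.376, -0.055], [0.609, -0.01], [0.699, -0.326], [0.466, -0.384]]
20.0 [[217.9, 150.4], [234.8, 147.5], [235.1, 149.6], [218.2, 152.5]] [[0.541 0.197 0.06 ]] [[0.509, 0.195], [0.571, 0.194], [0.568, 0.181], [0.507, 0.182]]
```

Run:
```python
from h import *
from scipy.spatial.transform import Rotation as Ro
s=telemetry.observe();print(Ro.from_euler('xyz',s['tool_rot']).as_matrix().round(3))
i=vision.camera_info('scene');j=vision.camera_info('side')
print(ray(i,[(270,139),(332,190),(300,157)],.032).round(3));print(ray(j,[(182,163),(273,153)],.032).round(3))
w=vision.camera_info('wrist');R=cv2.Rodrigues(np.array(w['rvec'],float))[0];print(-R.T@np.array(w['tvec']).ravel(),R.round(2),w['mtx'])
```

```text
[[-0.     0.405  0.914]
 [-0.001  0.914 -0.405]
 [-1.    -0.001  0.   ]]
[[0.376 0.19  0.032]
 [0.727 0.194 0.032]
 [0.528 0.216 0.032]]
[[0.381 0.207 0.032]
 [0.708 0.166 0.032]]
[0.18074997 0.60297421 0.37300128] [[ 0.41  0.91 -0.  ]
 [ 0.87 -0.39  0.31]
 [ 0.28 -0.13 -0.95]] [[266.29891477   0.         255.12078825]
 [  0.         266.29891477 192.06054026]
 [  0.           0.           1.        ]]
```

Emit:
play_rows(deltas=[[30, -48, 8, 0, 0, 3, 85], [35, -48, 8, 0, 0, 3, 85], [35, -48, 8, 0, 0, 3, 85], [35, -48, 8, 0, 0, 3, 85], [35, -48, 8, 0, 0, 3, 85], [35, -48, 8, 0, 0, 3, 85], [35, -45, 8, 0, 0, 3, 85], [30, -43, 4, 0, 0, 0, 85]])

```text
clock: 1.2
position: [0.5242, 0.1937, 0.253]
tool_rot: [0.409, 1.57, 0.359]
force: [1.1, 0.5, 0.7]
grip_width: 0.0851
```

Run:
```python
from h import *
from scipy.spatial.transform import Rotation as Ro
s=telemetry.observe();print(s['position'],Ro.from_euler('xyz',s['tool_rot']).as_matrix().round(3),s['force'])
grab('wrist','w1.png')
```

```text
[0.52421393 0.19365221 0.25297564] [[ 0.001  0.05   0.999]
 [ 0.     0.999 -0.05 ]
 [-1.     0.     0.001]] [1.13392446 0.52943737 0.73320722]
```

View pics/w1.png

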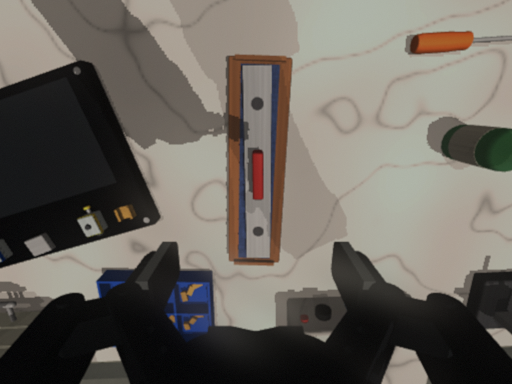

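The wrist view shows the rest upright in the image, with the handle at about (258,175) and the straightedge from (258,65) to (258,258). The yellow pin is near (92,222).

Run:
```python
from h import *
im,i=grab('wrist');c=im.astype(int);s=telemetry.observe();print(s['position'])
def rect(m,z,box):
    x0,y0,x1,y1=box;mm=np.zeros(m.shape,np.uint8);mm[y0:y1,x0:x1]=m[y0:y1,x0:x1]
    k=max(cv2.findContours(mm,0,2)[0],key=cv2.contourArea);r=cv2.minAreaRect(k);p=cv2.boxPoints(r)
    W=ray(i,p,z)[:,:2];e=[W[1]-W[0],W[2]-W[1]];l=max(e,key=np.linalg.norm)
    print(p.round(1).tolist(),'ctr',W.mean(0).round(4),'len',[np.linalg.norm(q).round(4) for q in e],'yaw',np.degrees(np.arctan2(l[1],l[0])).round(2))
red=(c[...,0]>110)&(c[...,1]<60)&(c[...,2]<70);rect(red,.066,(225,130,290,220))
br=(c.max(2)-c.min(2)<25)&(c.min(2)>95)
br|=red;br=cv2.morphologyEx(br.astype(np.uint8),cv2.MORPH_CLOSE,np.ones((15,15)))
rect(br,.036,(240,58,282,262))
print(ray(i,[(77,71),(148,220)],.03).round(4))
print('yellowtip',c[205:235:3,78:106:3].tolist()[3])
```

```text
[0.52596941 0.1898788  0.25282318]
[[258.0, 151.0], [267.0, 151.0], [267.0, 196.0], [258.0, 196.0]] ctr [0.5422 0.1957] len [np.float64(0.0125), np.float64(0.0658)] yaw -2.5
[[240.0, 261.0], [240.0, 58.0], [281.0, 58.0], [281.0, 261.0]] ctr [0.5459 0.1932] len [np.float64(0.3151), np.float64(0.0553)] yaw 175.69
[[ 0.3892 -0.0543  0.03  ]
 [ 0.6187  0.0032  0.03  ]]
yellowtip [[15, 14, 14], [14, 13, 12], [15, 14, 14], [37, 33, 18], [77, 73, 38], [114, 110, 83], [132, 131, 120], [64, 51, 19], [53, 53, 51], [54, 54, 52]]
```

Emit:
play_rows(deltas=[[10, 0, -20, 0, 0, 0.8, 85], [9, 0, -40, 0, 0, 0, 85], [0, 0, -40, 0, 0, 0, 85], [0, 0, -40, 0, 0, 0, 85], [0, 0, -35, 0, 0, 0, 85], [0, 0, -20, 0, 0, 0, 85], [0, 0, -10, 0, 0, 0, 70], [0, 0, -5, 0, 0, 0, 55]], grip_force=30)

```text
clock: 2.3
position: [0.5417, 0.1959, 0.0418]
tool_rot: [-2.912, 1.57, -2.947]
force: [0.3, -0.7, -0.3]
grip_width: 0.0554
```

Emit:
play_rows(deltas=[[0, 0, 0, 0, 0, 0, 40], [0, 0, 0, 0, 0, 0, 35], [0, 0, 0, 0, 0, 0, 35], [0, 0, 0, 0, 0, 0, 35]])

```text
clock: 2.8
position: [0.5422, 0.1955, 0.0428]
tool_rot: [0.443, 1.57, 0.407]
force: [-0.7, -0.5, -0.4]
grip_width: 0.0348
```

Run:
```python
from h import *
s=telemetry.observe();print(s['clock'],s['position'],np.degrees(s['tool_rot']),s['force'],s['grip_width'])
a,i=grab('wrist');b,j=grab('side')
v=np.hstack([a[60:360,100:420],cv2.resize(b[120:200,160:300],(525,300),interpolation=2)[:,:400]])
cv2.imwrite('pics/g1.png',v[...,::-1])
```

```text
2.8 [0.54216669 0.19551335 0.04277474] [25.40172594 89.97621741 23.31759392] [-0.68986378 -0.49232248 -0.35836148] 0.03482954077340968
```

View pics/g1.png

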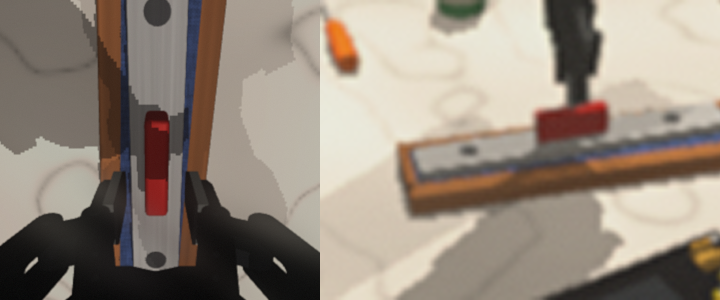

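The handle stands centred between the fingers at about (156,165) in the wrist crop, and the side crop agrees. Next I close and lift a little.

Emit:
play_rows(deltas=[[0, 0, -2, 0, 0, 0, 25], [0, 0, 0, 0, 0, 0, 18], [0, 0, 0, 0, 0, 0, 10], [0, 0, 0, 0, 0, 0, 8], [0, 0, 0, 0, 0, 0, 8], [0, 0, 0, 0, 0, 0, 8]], grip_force=45)

```text
clock: 3.65
position: [0.542, 0.1955, 0.0405]
tool_rot: [-0.68, 1.571, -0.717]
force: [-0.1, -0.4, -0.9]
grip_width: 0.008
```

Emit:
play_rows(deltas=[[0, 0, 5, 0, 0, 0, 8], [0, 0, 15, 0, 0, 0, 8], [0, 0, 25, 0, 0, 0, 8], [0, 0, 25, 0, 0, 0, 8], [0, 0, 25, 0, 0, 0, 8], [0, 0, 15, 0, 0, 0, 8], [0, 0, 5, 0, 0, 0, 8], [0, 0, 0, 0, 0, 0, 8]])

```text
clock: 4.65
position: [0.5419, 0.1954, 0.1553]
tool_rot: [-2.651, 1.571, -2.687]
force: [0.4, 0.3, -1.0]
grip_width: 0.0082
```

Run:
```python
from h import *
from scipy.spatial.transform import Rotation as Ro
s=telemetry.observe();print(s['clock'],s['position'],Ro.from_euler('xyz',s['tool_rot']).as_matrix().round(4)[:,1],s['force'],s['moment'],s['grip_width'])
# refine the stage corners / pins in fixed views, enlarged crops
a,i=grab('scene');b,j=grab('side')
v=np.hstack([cv2.resize(a[160:275,155:290],(400,341),interpolation=2),cv2.resize(b[170:285,195:340],(400,317),interpolation=2)[:341]]) if 0 else None
A=cv2.resize(a[160:275,155:290],(400,341),interpolation=2);B=cv2.resize(b[175:285,195:340],(400,303),interpolation=2)
B=np.vstack([B,np.zeros((38,400,3),np.uint8)])
cv2.imwrite('pics/st.png',np.hstack([A,B])[...,::-1])
```

```text
4.65 [0.54190559 0.19543678 0.15531089] [ 3.630e-02  9.993e-01 -1.000e-04] [ 0.4305132   0.30755957 -0.98866056] [0.04351769 0.01210076 0.0207132 ] 0.008228632938002113
```

View pics/st.png

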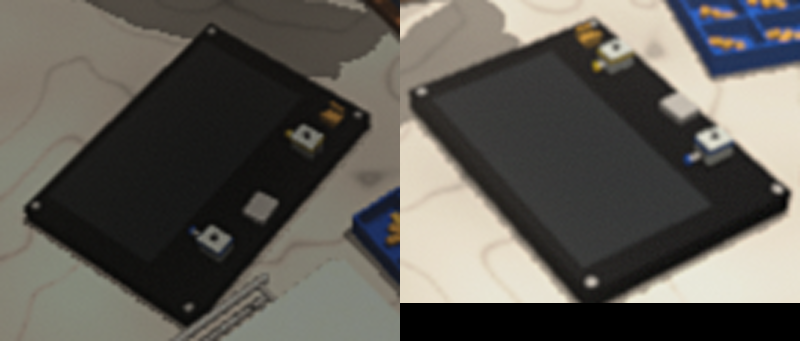

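Grip width went to the 8 mm I commanded, so the handle may not be held. I'll look.

Run:
```python
from h import *
a,i=grab('wrist');b,j=grab('side');c,k=grab('scene')
s=telemetry.observe();p=s['position']
print(proj(j,[p,p+[0,0,.019]]),proj(k,[p,p+[0,0,.019]]),proj(i,[p,p+[0,0,.019]]))
v=np.hstack([cv2.resize(a,(400,300)),cv2.resize(b[90:195,160:300],(400,300),interpolation=2)])
cv2.imwrite('pics/g2.png',v[...,::-1])
```

```text
[[226.37247048 126.93508911]
 [226.29265856 122.08946047]] [[300.53106632 139.71644115]
 [300.84902223 136.11934401]] [[255.76813775 218.52770042]
 [255.81453122 229.93960051]]
```

View pics/g2.png

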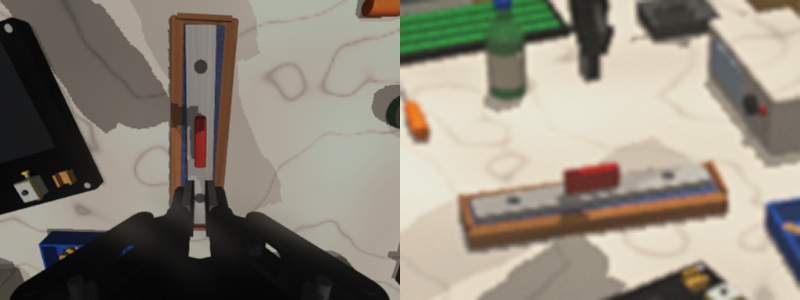

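The gripper is empty and the straightedge untouched. The fingertips show at about (226,117) in the side view, but the reported TCP projects to (226,127). So the tips really stand well above the reported TCP, and I'll measure by how much.

Run:
```python
from h import *
p=telemetry.observe()['position']
T=[]
for n,c0 in (('side',226),('scene',300)):
    im,i=grab(n);g=im.max(2).astype(int)
    for c in range(c0-5,c0+6): 
        col=g[100:150,c]; print(n,c,col[::2].tolist())
    print([ (dz,proj(i,[p+[0,0,dz/1000]])[0].round(1).tolist()) for dz in (0,10,20,30,40,50)])
```

```text
side 221 [51, 143, 179, 217, 205, 202, 225, 229, 230, 232, 231, 231, 231, 231, 231, 231, 232, 232, 231, 230, 232, 231, 230, 231, 213]
side 222 [44, 72, 98, 162, 148, 153, 166, 176, 208, 234, 232, 231, 231, 232, 231, 232, 232, 231, 232, 230, 232, 231, 231, 230, 216]
side 223 [43, 41, 47, 87, 76, 90, 95, 101, 157, 230, 232, 231, 232, 232, 232, 231, 231, 231, 231, 230, 232, 231, 230, 229, 209]
side 224 [47, 43, 40, 46, 47, 76, 76, 76, 106, 191, 231, 231, 231, 231, 231, 231, 231, 231, 232, 228, 231, 231, 230, 229, 201]
side 225 [44, 47, 44, 42, 47, 67, 66, 66, 67, 147, 230, 232, 231, 232, 232, 231, 231, 231, 231, 229, 230, 230, 229, 229, 201]
side 226 [47, 44, 45, 44, 45, 49, 52, 51, 45, 146, 232, 232, 231, 231, 231, 231, 232, 232, 232, 229, 228, 229, 230, 229, 200]
side 227 [47, 44, 43, 46, 46, 45, 45, 44, 45, 165, 234, 231, 231, 232, 231, 231, 232, 232, 232, 229, 228, 230, 230, 230, 198]
side 228 [52, 45, 45, 47, 44, 45, 44, 44, 47, 175, 234, 232, 232, 232, 231, 232, 232, 231, 232, 231, 225, 230, 230, 229, 192]
side 229 [65, 51, 52, 47, 51, 87, 90, 91, 95, 193, 233, 231, 231, 231, 231,
[... 1182 characters left out ...]
6, 26, 25, 27, 27, 27, 26, 27, 28, 27, 26, 27, 33, 34, 36, 125, 129, 130, 127, 125, 129, 129]
scene 302 [27, 26, 26, 25, 27, 26, 27, 27, 26, 27, 26, 27, 26, 29, 31, 41, 38, 62, 124, 130, 128, 119, 119, 127, 129]
scene 303 [25, 27, 25, 26, 27, 26, 25, 27, 27, 27, 26, 26, 26, 26, 31, 32, 26, 106, 132, 129, 118, 109, 115, 127, 128]
scene 304 [27, 28, 25, 25, 26, 28, 26, 26, 27, 26, 27, 27, 26, 28, 25, 26, 23, 122, 131, 124, 113, 108, 116, 128, 129]
scene 305 [25, 26, 26, 24, 26, 27, 26, 26, 28, 27, 26, 28, 24, 32, 31, 31, 50, 125, 129, 119, 120, 114, 117, 129, 128]
[(0, [300.5, 139.7]), (10, [300.7, 137.8]), (20, [300.9, 135.9]), (30, [301.0, 134.0]), (40, [301.2, 132.1]), (50, [301.4, 130.1])]
```

Both views put the fingertips about 35 mm above the reported TCP, while x and y agree. I'll regrasp about 30 mm lower, going by vision and watching the force.

Emit:
play_rows(deltas=[[0, 0, 0, 0, 0, 0, 40], [0, 0, -10, 0, 0, 0, 40], [0, 0, -30, 0, 0, 0, 40], [0, 0, -35, 0, 0, 0, 40], [0, 0, -30, 0, 0, 0, 40], [0, 0, -20, 0, 0, 0, 40], [0, 0, -10, 0, 0, 0, 40], [0, 0, -3, 0, 0, 0, 35]])

```text
clock: 6.0
position: [0.5418, 0.1954, 0.017]
tool_rot: [-2.628, 1.57, -2.665]
force: [-0.5, 0.1, 0.6]
grip_width: 0.0351
```

Emit:
play_rows(deltas=[[0, 0, 0, 0, 0, 0, 28], [0, 0, 0, 0, 0, 0, 20], [0, 0, 0, 0, 0, 0, 12], [0, 0, 0, 0, 0, 0, 8], [0, 0, 0, 0, 0, 0, 8], [0, 0, 0, 0, 0, 0, 8]])

```text
clock: 6.75
position: [0.5425, 0.196, 0.0182]
tool_rot: [0.652, 1.569, 0.615]
force: [-0.7, 1.7, 6.7]
grip_width: 0.0147
```

Emit:
play_rows(deltas=[[0, 0, 3, 0, 0, 0, 5], [0, 0, 5, 0, 0, 0, 5], [0, 0, 15, 0, 0, 0, 5], [0, 0, 25, 0, 0, 0, 5], [0, 0, 25, 0, 0, 0, 5], [0, 0, 20, 0, 0, 0, 5], [0, 0, 7, 0, 0, 0, 5], [0, 0, 0, 0, 0, 0, 5]], grip_force=60)

```text
clock: 7.75
position: [0.5421, 0.1955, 0.1178]
tool_rot: [0.396, 1.57, 0.36]
force: [0.1, -0.1, -5.5]
grip_width: 0.014
```

Run:
```python
from h import *
s=telemetry.observe();print(s['position'],s['force'],s['moment'],s['grip_width'])
a,i=grab('wrist');b,j=grab('side')
v=np.hstack([cv2.resize(a,(400,300)),cv2.resize(b[90:195,160:300],(400,300),interpolation=2)])
cv2.imwrite('pics/g3.png',v[...,::-1])
```

```text
[0.54209275 0.19547883 0.11780067] [ 0.10367965 -0.14887589 -5.54578086] [0.01276301 0.0152902  0.00422094] 0.014014560971595074
```

View pics/g3.png

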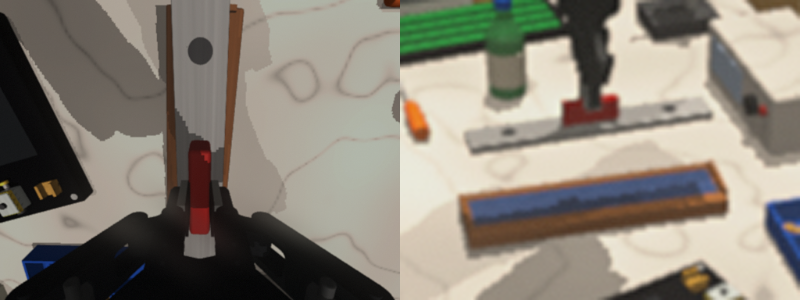

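The bar is held level (weight 5.5 N, moment about zero). Now I'll get the stage frame and tips from the screw and tip pixels seen earlier in the stage crop.

Run:
```python
from h import *
print(telemetry.observe()['qpos'].round(3))
S=np.array([(211,30),(358,115),(188,307),(36,206),(289,133),(193,231)])/2.963+[155,160]
D=np.array([(20,92),(196,22),(377,188),(191,281),(200,66),(290,159)])/2.759+[195,175]
i=vision.camera_info('scene');j=vision.camera_info('side')
for k,P in ((i,S),(j,D)):
    W=ray(k,P[:4],.03)[:,:2];c=W.mean(0)
    x=(W[1]+W[2]-W[0]-W[3])/2;y=(W[0]+W[1]-W[2]-W[3])/2
    yx=np.arctan2(x[1],x[0]);yy=np.arctan2(-y[0],y[1])
    th=(260*yx+360*yy)/620;R=np.array([[np.cos(th),-np.sin(th)],[np.sin(th),np.cos(th)]])
    t=ray(k,P[4:],.0375)[:,:2]
    print(W.round(4).tolist(),c.round(4),np.linalg.norm(x),np.linalg.norm(y),np.degrees([yx,yy,th]).round(2),'tips',((t-c)@R*1000).round(1).tolist())
```

```text
[-0.455  0.536  0.008  1.803 -0.006  0.803  1.091]
[[0.3905, -0.0476], [0.6203, 0.0074], [0.6997, -0.3182], [0.4734, -0.3748]] [ 0.546  -0.1833] 0.2347244299219477 0.3362993532566409 [13.75 13.97 13.88] tips [[67.8, 90.2], [61.2, -89.3]]
[[0.3851, -0.0499], [0.6201, 0.0089], [0.6965, -0.3166], [0.4677, -0.373]] [ 0.5424 -0.1826] 0.23894768323807142 0.33397409257361604 [13.95 13.78 13.85] tips [[71.6, 88.6], [62.8, -89.6]]
```

Emit:
play_rows(deltas=[[0, -10, 0, 0, 0, -2, 5], [2, -25, 0, 0, 0, -5, 5], [2, -35, 0, 0, 0, -7, 5], [2, -35, 0, 0, 0, -7, 5], [2, -35, 0, 0, 0, -7, 5], [2, -35, 0, 0, 0, -7, 5], [2, -35, 0, 0, 0, -7, 5], [2, -35, 0, 0, 0, -7, 5]])

```text
clock: 8.85
position: [0.5557, -0.0522, 0.1175]
tool_rot: [-0.796, 1.571, -1.696]
force: [0.7, -0.7, -5.9]
grip_width: 0.0136
```

Emit:
play_rows(deltas=[[2, -35, 0, 0, 0, -7, 5], [2, -35, 0, 0, 0, -7, 5], [1, -30, 0, 0, 0, -7, 5], [0, -20, 0, 0, 0, -4, 5], [0, -9, 0, 0, 0, -2.6, 5], [0, 0, 0, 0, 0, 0, 5], [0, 0, 0, 0, 0, 0, 5]])

```text
clock: 9.72
position: [0.5612, -0.1773, 0.1174]
tool_rot: [3.071, 1.57, 1.7]
force: [-0.1, 0.2, -4.9]
grip_width: 0.0138
```

Run:
```python
from h import *
from scipy.spatial.transform import Rotation as Ro
s=telemetry.observe();print(s['clock'],s['position'],Ro.from_euler('xyz',s['tool_rot']).as_matrix().round(4)[:,1:],s['force'],s['moment'],s['grip_width'],s['qpos'].round(2))
grab('wrist','w2.png')
```

```text
9.725 [ 0.561201   -0.17731857  0.11742042] [[ 9.801e-01  1.984e-01]
 [ 1.984e-01 -9.801e-01]
 [ 0.000e+00 -7.000e-04]] [-0.12945905  0.18498064 -4.90691579] [0.03003357 0.0075447  0.04157932] 0.013846953707046885 [-0.05  0.59  0.37  1.78 -0.28  0.83  0.66]
```

View pics/w2.png

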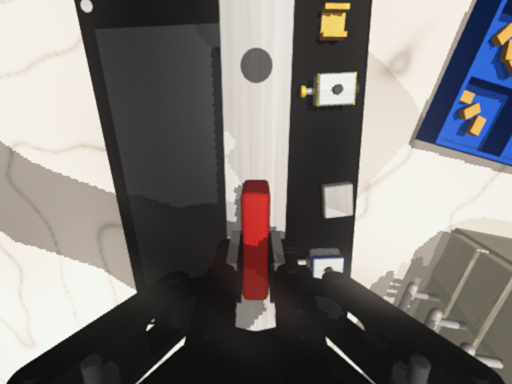

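The wrist view over the stage shows the yellow tip's face at (300,91) and the blue tip's at about (298,263). The bar's edge is clear to the left of both.

Run:
```python
from h import *
im,i=grab('wrist')
th=np.radians(13.85);R=np.array([[np.cos(th),-np.sin(th)],[np.sin(th),np.cos(th)]]);c=[.544,-.183]
P=[(299.5,91),(297,263),(86,6)]
W=ray(i,P,.0375)[:,:2];W[2]=ray(i,P[2:],.03)[0,:2]
print(W.round(4),((W-c)@R*1000).round(1))
d=W[0]-W[1];print('line angle',np.degrees(np.arctan2(d[1],d[0])))
print('L',im[84:98:2,292:312:2].max(2).tolist());print('R',im[256:270:2,290:310:2].max(2).tolist())
p=telemetry.observe()['position'];print(p,'bar centre stage',((p[:2]-c)@R*1000).round(1))
```

```text
[[ 0.5829 -0.0796]
 [ 0.6252 -0.2561]
 [ 0.3862 -0.0489]] [[  62.6   91.1]
 [  61.3  -90.4]
 [-121.1  168. ]]
line angle 103.46403118822987
L [[51, 51, 50, 50, 48, 58, 56, 48, 38, 37], [51, 50, 50, 46, 74, 215, 208, 57, 37, 39], [50, 50, 49, 39, 82, 240, 243, 161, 139, 149], [46, 51, 50, 40, 86, 236, 243, 226, 220, 222], [47, 51, 47, 38, 83, 231, 243, 203, 188, 173], [48, 51, 41, 38, 83, 211, 232, 128, 102, 100], [48, 50, 47, 39, 72, 162, 155, 46, 36, 36]]
R [[39, 38, 37, 38, 37, 38, 36, 37, 43, 42], [37, 39, 37, 36, 36, 37, 39, 41, 54, 56], [34, 36, 36, 42, 130, 136, 140, 143, 81, 80], [35, 36, 34, 38, 175, 221, 220, 222, 121, 94], [36, 36, 36, 34, 112, 171, 168, 165, 94, 90], [35, 35, 36, 35, 35, 35, 35, 34, 51, 83], [33, 33, 33, 36, 35, 36, 38, 37, 37, 40]]
[ 0.56123247 -0.17751615  0.11749062] bar centre stage [18.   1.2]
```

The gripper partly hides the blue tip. I'll shift along the stage's y to see both clearly.

Emit:
play_rows(deltas=[[-3, 12, 0, 0, 0, 0, 5], [-5, 22, 0, 0, 0, 0, 5], [-5, 22, 0, 0, 0, 0, 5], [-4, 12, 0, 0, 0, 0, 5], [0, 0, 0, 0, 0, 0, 5], [0, 0, 0, 0, 0, 0, 5]])

```text
clock: 10.58
position: [0.5442, -0.1112, 0.1176]
tool_rot: [0.357, 1.57, -1.017]
force: [0.6, -0.4, -5.5]
grip_width: 0.0137
```

Run:
```python
from h import *
im,i=grab('wrist');print(telemetry.observe()['position'])
th=np.radians(13.85);R=np.array([[np.cos(th),-np.sin(th)],[np.sin(th),np.cos(th)]]);c=np.array([.544,-.183])
for y in (90,-90):
    w=c+R@np.array([.062,y/1000]);q=proj(i,[[*w,.0375]])[0];print(q.round(1))
A=[]
for y in (90,-90):
    w=c+R@np.array([.062,y/1000]);q=proj(i,[[*w,.0375]])[0].astype(int)
    A.append(cv2.resize(im[max(q[1]-22,0):max(q[1]-22,0)+44,q[0]-28:q[0]+38],(396,264),interpolation=0)); print('origin',q[0]-28,max(q[1]-22,0))
cv2.imwrite('pics/tips.png',np.hstack(A)[...,::-1])
```

```text
[ 0.54412855 -0.11133016  0.11754107]
[298.9 165. ]
[298.1 311.5]
origin 270 143
origin 270 289
```

View pics/tips.png

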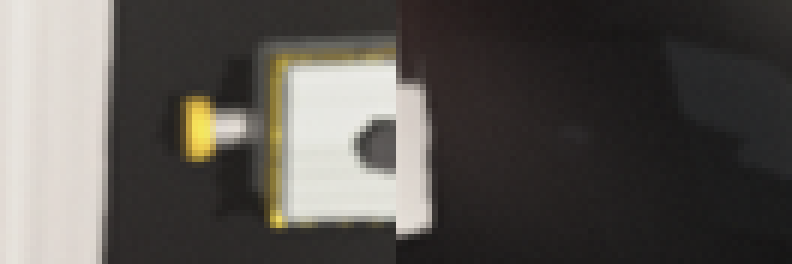

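The yellow tip's face is clear now: crop x 183 gives pixel (300.5,164.3). The blue one is hidden, because I shifted the wrong way, so I'll go the other way.

Emit:
play_rows(deltas=[[4, -15, 0, 0, 0, 0, 5], [6, -26, 0, 0, 0, 0, 5], [7, -27, 0, 0, 0, 0, 5], [7, -27, 0, 0, 0, 0, 5], [6, -26, 0, 0, 0, 0, 5], [4, -15, 0, 0, 0, 0, 5], [0, 0, 0, 0, 0, 0, 5], [0, 0, 0, 0, 0, 0, 5]])

```text
clock: 11.62
position: [0.578, -0.2458, 0.1173]
tool_rot: [-2.854, 1.57, 2.057]
force: [0.0, 0.5, -5.2]
grip_width: 0.0144
```

Run:
```python
from h import *
im,i=grab('wrist');s=telemetry.observe();print(s['position'],s['force'],s['moment'])
th=np.radians(13.85);R=np.array([[np.cos(th),-np.sin(th)],[np.sin(th),np.cos(th)]]);c=np.array([.544,-.183])
A=[]
for y in (90,-90):
    w=c+R@np.array([.062,y/1000]);q=proj(i,[[*w,.0375]])[0].astype(int);r=max(q[1]-22,0)
    A.append(cv2.resize(im[r:r+44,q[0]-28:q[0]+38],(396,264),interpolation=0)); print('origin',q[0]-28,r,q)
cv2.imwrite('pics/tips2.png',np.hstack(A)[...,::-1])
```

```text
[ 0.5780455  -0.24555543  0.11741183] [ 0.63083573  0.38090685 -4.64275867] [-0.04889506  0.03145691  0.00436447]
origin 271 0 [299   2]
origin 270 182 [298 204]
```

View pics/tips2.png

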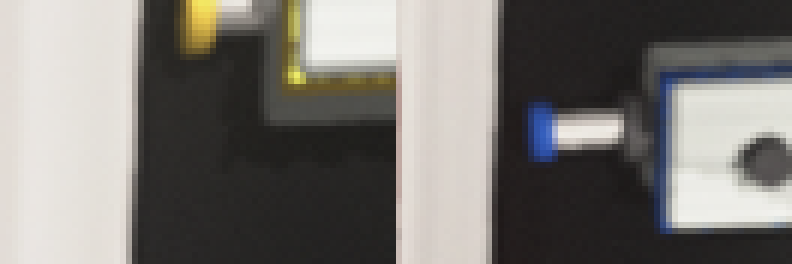

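The blue tip's face is at pixel (292,204), and the yellow tip's at (301,3.7).

Run:
```python
from h import *
im,i=grab('wrist');s=telemetry.observe();p=s['position'];print(p)
th=np.radians(13.85);R=np.array([[np.cos(th),-np.sin(th)],[np.sin(th),np.cos(th)]]);c=np.array([.544,-.183])
W=ray(i,[(301,3.7),(292,204)],.0375)[:,:2];print(W.round(4),((W-c)@R*1000).round(1))
d=W[0]-W[1];a=np.arctan2(d[1],d[0]);print('tip line deg',np.degrees(a))
# bar edges at z top, rows 20..200
g=im.astype(int).max(2)
E=[]
for r in range(20,200,20):
    row=g[r,275:300];k=np.where(row<110)[0]
    E.append((275+k[0]-.5,r)) if len(k) else None
print(E)
for z in (.134,.136,.138,.124):
    B=ray(i,E,z)[:,:2];f=np.polyfit(B[:,1],B[:,0],1);ang=np.degrees(np.arctan2(1,f[0]));
    n=np.array([np.sin(np.radians(ang)),-np.cos(np.radians(ang))]);print(z,'bar edge ang',ang.round(2),'offset from TCP',((B.mean(0)-p[:2])@n*1000).round(2))
n=np.array([np.sin(a),-np.cos(a)]);print('normal',n.round(4),'TCP dist to tip line mm',((W.mean(0)-p[:2])@n*1000).round(2))
```

```text
[ 0.57810963 -0.24555533  0.11748706]
[[ 0.5842 -0.0811]
 [ 0.6195 -0.2566]] [[ 63.4  89.3]
 [ 55.7 -89.5]]
tip line deg 101.37260331040392
[(np.float64(293.5), 20), (np.float64(292.5), 40), (np.float64(291.5), 60), (np.float64(291.5), 80), (np.float64(290.5), 100), (np.float64(289.5), 120), (np.float64(288.5), 140), (np.float64(287.5), 160), (np.float64(287.5), 180)]
0.134 bar edge ang 101.3 offset from TCP 20.28
0.136 bar edge ang 101.3 offset from TCP 20.03
0.138 bar edge ang 101.3 offset from TCP 19.78
0.124 bar edge ang 101.3 offset from TCP 21.53
normal [0.9804 0.1972] TCP dist to tip line mm 38.39
```

The tip line (101.4°) matches the bar's edge (101.3°). I'll go back over the stage centre, leaving about 21 mm clear of the tips, and lower.

Emit:
play_rows(deltas=[[-3, 12, 0, 0, 0, 0, 5], [-5, 22, -10, 0, 0, 0, 5], [-5, 22, -15, 0, 0, 0, 5], [-4, 12, -20, 0, 0, 0, 5], [0, 0, -20, 0, 0, 0, 5], [0, 0, -15, 0, 0, 0, 5], [0, 0, -6, 0, 0, 0, 5], [0, 0, 0, 0, 0, 0, 5]])

```text
clock: 12.72
position: [0.561, -0.1786, 0.0315]
tool_rot: [-1.662, 1.571, -3.035]
force: [-0.2, -0.0, -4.7]
grip_width: 0.0138
```

Emit:
play_rows(deltas=[[0, 0, -2, 0, 0, 0, 5], [0, 0, -1, 0, 0, 0, 5], [0, 0, 0, 0, 0, 0, 5]])

```text
clock: 13.1
position: [0.5611, -0.1786, 0.0286]
tool_rot: [1.282, 1.571, -0.091]
force: [-0.1, 0.5, -4.5]
grip_width: 0.0143
```

Emit:
play_rows(deltas=[[0, 0, -1, 0, 0, 0, 5], [0, 0, 0, 0, 0, 0, 5], [0, 0, 0, 0, 0, 0, 5]])

```text
clock: 13.48
position: [0.561, -0.1785, 0.0275]
tool_rot: [-1.397, 1.571, -2.771]
force: [0.3, 0.2, -4.8]
grip_width: 0.0141
```

Emit:
play_rows(deltas=[[0, 0, -1, 0, 0, 0, 5], [0, 0, 0, 0, 0, 0, 5], [0, 0, 0, 0, 0, 0, 5]])

```text
clock: 13.85
position: [0.561, -0.1786, 0.0265]
tool_rot: [-1.417, 1.571, -2.79]
force: [0.2, -0.1, -5.4]
grip_width: 0.0141
```

Emit:
play_rows(deltas=[[0, 0, -1, 0, 0, 0, 5], [0, 0, 0, 0, 0, 0, 5], [0, 0, 0, 0, 0, 0, 5]])

```text
clock: 14.22
position: [0.561, -0.1785, 0.0255]
tool_rot: [-1.632, 1.571, -3.005]
force: [0.2, 0.5, -4.9]
grip_width: 0.0139
```

Emit:
play_rows(deltas=[[0, 0, -0.7, 0, 0, 0, 5], [0, 0, 0, 0, 0, 0, 5], [0, 0, 0, 0, 0, 0, 5]])

```text
clock: 14.6
position: [0.5611, -0.1785, 0.0248]
tool_rot: [-0.577, 1.571, -1.951]
force: [0.4, -0.3, -5.4]
grip_width: 0.0137
```

Emit:
play_rows(deltas=[[0, 0, -0.6, 0, 0, 0, 5], [0, 0, 0, 0, 0, 0, 5], [0, 0, 0, 0, 0, 0, 5]])

```text
clock: 14.98
position: [0.5612, -0.1785, 0.0244]
tool_rot: [1.289, 1.57, -0.084]
force: [0.1, 0.6, 0.2]
grip_width: 0.0138
```

The bar is down on the stage at TCP z about 0.0246. I'll relieve most of the pressing, then slide 16 mm of the roughly 21.9 mm gap.

Emit:
play_rows(deltas=[[0, 0, 0.1, 0, 0, 0, 5], [1, 0.2, 0, 0, 0, 0, 5], [3, 0.6, 0, 0, 0, 0, 5], [4, 0.8, 0, 0, 0, 0, 5], [4, 0.8, 0, 0, 0, 0, 5], [2.7, 0.5, 0, 0, 0, 0, 5], [1, 0.2, 0, 0, 0, 0, 5], [0, 0, 0, 0, 0, 0, 5]])

```text
clock: 15.98
position: [0.5768, -0.1754, 0.0243]
tool_rot: [1.423, 1.571, 0.05]
force: [-2.4, -0.7, -1.1]
grip_width: 0.0144
```

```bash
cat > m.py <<'E'
from h import *
from scipy.spatial.transform import Rotation as Ro
n=np.array([.9804,.1972])
def mean(k=4):
    F=[];M=[];P=[]
    for _ in range(k):
        vision.grab_frame('side');s=telemetry.observe();F.append(s['force']);M.append(s['moment']);P.append(s['position'])
    F,M,P=[np.array(x) for x in (F,M,P)];f=F.mean(0);y=Ro.from_euler('xyz',s['tool_rot']).as_matrix()[:,1]
    print('t',s['clock'],'pos',P.mean(0).round(5),'s mm',((P.mean(0)[:2]-[.561,-.1785])@n*1000).round(2),'Fn',(f[:2]@n).round(2),'Ft',(f[0]*-n[1]+f[1]*n[0]).round(2),'Fz',f[2].round(2),'M',M.mean(0).round(3),'sd',F.std(0).round(2),M.std(0).round(3),'barang',(np.degrees(np.arctan2(y[1],y[0]))+90).round(2))
E
python3 -c "
from m import *
mean(6)
im,i=grab('wrist','w3.png')
th=np.radians(13.85);R=np.array([[np.cos(th),-np.sin(th)],[np.sin(th),np.cos(th)]]);c=np.array([.544,-.183])
A=[]
for x,y in ((63,90),(56,-90)):
    w=c+R@np.array([x/1000,y/1000]);q=proj(i,[[*w,.0375]])[0].round().astype(int);print(q)
"
```

```text
t 16.275 pos [ 0.5768  -0.17537  0.0243 ] s mm 16.11 Fn -1.33 Ft 0.68 Fz -1.51 M [-0.029  0.438 -0.01 ] sd [0.67 0.28 0.55] [0.03  0.022 0.034] barang 101.32
[299  82]
[288 327]
```

Emit:
play_rows(deltas=[[1, 0.2, 0, 0, 0, 0, 5], [1, 0.2, 0, 0, 0, 0, 5], [1, 0.2, 0, 0, 0, 0, 5], [0, 0, 0, 0, 0, 0, 5]])

```text
clock: 16.82
position: [0.5799, -0.1749, 0.0243]
tool_rot: [0.822, 1.571, -0.551]
force: [-1.8, -0.1, -1.5]
grip_width: 0.014
```

```bash
python3 -c "
from m import *
mean(6)"
```

```text
t 17.125 pos [ 0.57987 -0.17485  0.02433] s mm 19.22 Fn -1.29 Ft -0.05 Fz -1.67 M [-0.181  0.383 -0.029] sd [0.62 0.59 0.27] [0.017 0.041 0.025] barang 101.32
```

Emit:
play_rows(deltas=[[0.5, 0.1, 0, 0, 0, 0, 5], [0.5, 0.1, 0, 0, 0, 0, 5], [0, 0, 0, 0, 0, 0, 5]])

```text
clock: 17.5
position: [0.5807, -0.1746, 0.0243]
tool_rot: [-1.931, 1.571, 2.979]
force: [-3.4, -0.9, -0.7]
grip_width: 0.0139
```

```bash
python3 -c "
from m import *
mean(6)"
```

```text
t 17.8 pos [ 0.58071 -0.17461  0.02427] s mm 20.09 Fn -2.43 Ft -0.37 Fz -1.63 M [-0.186  0.715  0.011] sd [0.3  0.26 0.32] [0.024 0.043 0.029] barang 101.32
```

Emit:
play_rows(deltas=[[0.25, 0.05, 0, 0, 0, 0, 5], [0.25, 0.05, 0, 0, 0, 0, 5], [0, 0, 0, 0, 0, 0, 5]])

```text
clock: 18.18
position: [0.5813, -0.1745, 0.0243]
tool_rot: [1.057, 1.571, -0.317]
force: [-1.7, -1.0, -3.4]
grip_width: 0.0138
```

```bash
python3 -c "
from m import *
mean(8)
im,i=grab('wrist')
cv2.imwrite('pics/w4.png',cv2.resize(im[60:120,260:350],(720,480),interpolation=0)[...,::-1])
g=im[70:96:3,280:310].astype(int);print(g.max(2).tolist())
"
```

```text
t 18.575 pos [ 0.58131 -0.17448  0.0243 ] s mm 20.7 Fn -2.0 Ft 0.39 Fz -1.62 M [-0.083  0.515 -0.027] sd [0.58 0.41 0.66] [0.019 0.036 0.039] barang 101.32
[[231, 231, 230, 229, 228, 228, 227, 228, 230, 231, 205, 116, 53, 56, 63, 63, 64, 60, 50, 45, 46, 45, 41, 39, 40, 39, 39, 39, 39, 37], [231, 231, 230, 228, 228, 228, 228, 228, 229, 230, 197, 127, 163, 224, 234, 233, 233, 234, 207, 115, 49, 38, 38, 39, 39, 42, 40, 41, 40, 39], [231, 231, 229, 229, 228, 227, 227, 228, 230, 228, 192, 120, 148, 222, 244, 243, 242, 243, 243, 230, 178, 174, 176, 177, 179, 180, 179, 180, 158, 110], [231, 230, 229, 229, 227, 227, 228, 228, 230, 226, 181, 106, 146, 222, 244, 243, 243, 243, 243, 237, 229, 230, 231, 231, 232, 233, 234, 225, 180, 126], [230, 230, 229, 228, 228, 227, 228, 228, 230, 223, 174, 104, 139, 209, 239, 242, 242, 242, 242, 229, 187, 181, 182, 182, 179, 179, 177, 164, 139, 125], [231, 229, 229, 228, 227, 227, 228, 229, 230, 225, 176, 102, 141, 198, 221, 225, 227, 229, 221, 175, 108, 98, 99, 98, 96, 96, 92, 90, 87, 81], [230, 230, 230, 227, 227, 227, 227, 228, 230, 223, 166, 87, 122, 155, 167, 171, 175, 172, 132, 58, 41, 44, 42, 41, 39, 39, 40, 39, 39, 39], [230, 229, 228, 227, 227, 227, 227, 228, 230, 220, 156, 53, 41, 48, 51, 50, 49, 46, 45, 45, 48, 47, 45, 41, 39, 38, 39, 39, 38, 38], [230, 229, 228, 227, 227, 227, 228, 228, 230, 206, 122, 51, 46, 47, 50, 48, 47, 47, 47, 48, 46, 46, 43, 39, 40, 39, 38, 38, 39, 37]]
```

The tip's face shows at about column 291.7 and the bar's edge at 290.8, so the gap on the left is under 1 mm. I'll go on in small steps.

Emit:
play_rows(deltas=[[0.2, 0.04, 0, 0, 0, 0, 5], [0.2, 0.04, 0, 0, 0, 0, 5], [0, 0, 0, 0, 0, 0, 5]])

```text
clock: 19.0
position: [0.5816, -0.1745, 0.0243]
tool_rot: [-1.588, 1.571, -2.961]
force: [-2.3, -0.3, -1.8]
grip_width: 0.0143
```

```bash
cat >> m.py <<'E'
def tip():
    im,i=grab('wrist');print(im[76:88,286:296].astype(int).max(2).mean(0).round().tolist(), 'housing/shaft', im[76:88,296:316].astype(int).max(2).mean(0).round().tolist())
E
python3 -c "
from m import *
mean(8);tip()"
```

```text
t 19.4 pos [ 0.58162 -0.17446  0.02428] s mm 21.01 Fn -2.52 Ft 0.19 Fz -1.54 M [-0.111  0.711 -0.023] sd [0.48 0.39 0.29] [0.03  0.022 0.013] barang 101.31
[228.0, 228.0, 230.0, 224.0, 176.0, 117.0, 183.0, 230.0, 232.0, 233.0] housing/shaft [234.0, 234.0, 216.0, 167.0, 159.0, 159.0, 159.0, 159.0, 158.0, 157.0, 155.0, 142.0, 113.0, 99.0, 100.0, 104.0, 103.0, 96.0, 88.0, 100.0]
```

Emit:
play_rows(deltas=[[0.2, 0.04, 0, 0, 0, 0, 5], [0.2, 0.04, 0, 0, 0, 0, 5], [0, 0, 0, 0, 0, 0, 5]])

```text
clock: 19.82
position: [0.582, -0.1744, 0.0243]
tool_rot: [-1.294, 1.571, -2.667]
force: [-2.7, -0.7, -2.1]
grip_width: 0.0137
```

```bash
python3 -c "
from m import *
mean(8);tip()"
```

```text
t 20.225 pos [ 0.58202 -0.17437  0.02428] s mm 21.42 Fn -2.88 Ft 0.32 Fz -1.67 M [-0.178  0.737  0.008] sd [0.57 0.46 0.65] [0.033 0.029 0.037] barang 101.32
[228.0, 229.0, 230.0, 223.0, 176.0, 158.0, 218.0, 232.0, 232.0, 234.0] housing/shaft [235.0, 224.0, 183.0, 160.0, 159.0, 159.0, 159.0, 158.0, 158.0, 157.0, 148.0, 121.0, 102.0, 97.0, 101.0, 104.0, 98.0, 90.0, 97.0, 123.0]
```

Emit:
play_rows(deltas=[[0.2, 0.04, 0, 0, 0, 0, 5], [0.2, 0.04, 0, 0, 0, 0, 5], [0, 0, 0, 0, 0, 0, 5]])

```text
clock: 20.65
position: [0.5824, -0.1743, 0.0243]
tool_rot: [-1.761, 1.571, -3.134]
force: [-5.0, -0.8, -0.2]
grip_width: 0.0143
```

```bash
python3 -c "
from m import *
mean(8);tip()"
```

```text
t 21.05 pos [ 0.58239 -0.17429  0.02427] s mm 21.8 Fn -3.88 Ft -0.1 Fz -1.26 M [-0.225  0.999  0.024] sd [0.6  0.3  0.71] [0.032 0.03  0.023] barang 101.32
[228.0, 229.0, 230.0, 222.0, 175.0, 168.0, 224.0, 232.0, 232.0, 234.0] housing/shaft [235.0, 222.0, 178.0, 160.0, 159.0, 160.0, 159.0, 158.0, 158.0, 151.0, 129.0, 105.0, 97.0, 100.0, 104.0, 100.0, 92.0, 92.0, 110.0, 176.0]
```

Emit:
play_rows(deltas=[[0.2, 0.04, 0, 0, 0, 0, 5], [0.2, 0.04, 0, 0, 0, 0, 5], [0, 0, 0, 0, 0, 0, 5]])

```text
clock: 21.48
position: [0.5828, -0.1742, 0.0243]
tool_rot: [-2.194, 1.571, 2.716]
force: [-3.9, -0.3, -0.1]
grip_width: 0.0142
```

```bash
python3 -c "
from m import *
mean(8);tip()"
```

```text
t 21.875 pos [ 0.5828  -0.1742   0.02428] s mm 22.22 Fn -4.8 Ft 0.05 Fz -1.37 M [-0.24   1.114 -0.002] sd [0.51 0.5  0.34] [0.038 0.039 0.037] barang 101.32
[228.0, 229.0, 230.0, 222.0, 174.0, 174.0, 227.0, 232.0, 233.0, 234.0] housing/shaft [235.0, 221.0, 178.0, 160.0, 159.0, 159.0, 159.0, 159.0, 155.0, 136.0, 108.0, 99.0, 101.0, 105.0, 103.0, 95.0, 90.0, 106.0, 165.0, 190.0]
```

The left tip has stopped moving against the bar since s ≈ 21.6, while the housing keeps closing in, so it is compressed about 0.6 mm. Fn rose by about 2.3 N with Mz near 0, so both pins carry about 1.1 N each. Next I set the full weight down and release slowly.

Emit:
play_rows(deltas=[[0, 0, -0.1, 0, 0, 0, 5], [0, 0, 0, 0, 0, 0, 12], [0, 0, 0, 0, 0, 0, 14], [0, 0, 0, 0, 0, 0, 16], [0, 0, 0, 0, 0, 0, 18], [0, 0, 0, 0, 0, 0, 22], [0, 0, 0, 0, 0, 0, 28], [0, 0, 0, 0, 0, 0, 34]], grip_force=20)

```text
clock: 22.92
position: [0.583, -0.1742, 0.0242]
tool_rot: [1.196, 1.571, -0.178]
force: [-1.3, 1.0, -0.2]
grip_width: 0.034
```

```bash
python3 -c "
from m import *
mean(4);tip();print(telemetry.observe()['grip_width'])"
```

```text
t 23.125 pos [ 0.5829  -0.17421  0.02422] s mm 22.32 Fn 0.31 Ft 0.24 Fz -0.17 M [-0.022 -0.003  0.026] sd [0.14 0.28 0.48] [0.009 0.022 0.045] barang 101.32
[228.0, 229.0, 229.0, 204.0, 158.0, 195.0, 230.0, 232.0, 233.0, 234.0] housing/shaft [232.0, 209.0, 158.0, 158.0, 159.0, 159.0, 159.0, 158.0, 154.0, 135.0, 107.0, 99.0, 100.0, 105.0, 103.0, 95.0, 91.0, 106.0, 168.0, 193.0]
0.03385370958758582
```

Released and free of load, with the left tip still compressed. I'll raise clear and check both tips from above.

Emit:
play_rows(deltas=[[0, 0, 5, 0, 0, 0, 36], [0, 0, 12, 0, 0, 0, 40], [0, 0, 20, 0, 0, 0, 40], [0, 0, 25, 0, 0, 0, 40], [0, 0, 25, 0, 0, 0, 40], [5, -22, 6, 0, 0, 0, 40], [7, -30, 0, 0, 0, 0, 40], [5, -16, 0, 0, 0, 0, 40]])

```text
clock: 24.18
position: [0.5997, -0.2447, 0.1175]
tool_rot: [-0.155, 1.57, -1.53]
force: [0.3, 0.1, 0.2]
grip_width: 0.0398
```

Emit:
play_rows(deltas=[[0, 0, 0, 0, 0, 0, 40], [0, 0, 0, 0, 0, 0, 40], [0, 0, 0, 0, 0, 0, 40]])

```text
clock: 24.55
position: [0.5999, -0.2412, 0.1171]
tool_rot: [-2.913, 1.57, 1.998]
force: [0.5, -0.1, 0.3]
grip_width: 0.04
```

Run:
```python
from h import *
im,i=grab('wrist');s=telemetry.observe();print(s['clock'],s['position'],s['force'])
W=np.array([[.5842,-.0811],[.6195,-.2566]]);A=[]
for w in W:
    q=proj(i,[[*w,.0375]])[0];print(q.round(1));q=q.round().astype(int);r=max(q[1]-22,0)
    A.append(cv2.resize(im[r:r+44,q[0]-28:q[0]+38],(396,264),interpolation=0));print('origin',q[0]-28,r)
    print(im[max(q[1]-3,0):q[1]+4,q[0]-8:q[0]+10].astype(int).max(2).mean(0).round().tolist())
cv2.imwrite('pics/fin.png',np.vstack([np.hstack(A),cv2.resize(im,(792,594))[0:330]])[...,::-1])
```

```text
24.6 [ 0.59990121 -0.24133225  0.11718809] [-0.2322533   0.30809401 -0.55510123]
[274.5   3.5]
origin 246 0
[219.0, 217.0, 218.0, 216.0, 214.0, 213.0, 213.0, 215.0, 208.0, 177.0, 170.0, 200.0, 205.0, 206.0, 179.0, 118.0, 116.0, 117.0]
[270.7 204.1]
origin 243 182
[225.0, 226.0, 226.0, 224.0, 224.0, 227.0, 227.0, 204.0, 166.0, 190.0, 196.0, 183.0, 161.0, 169.0, 169.0, 169.0, 170.0, 170.0]
```

View pics/fin.png

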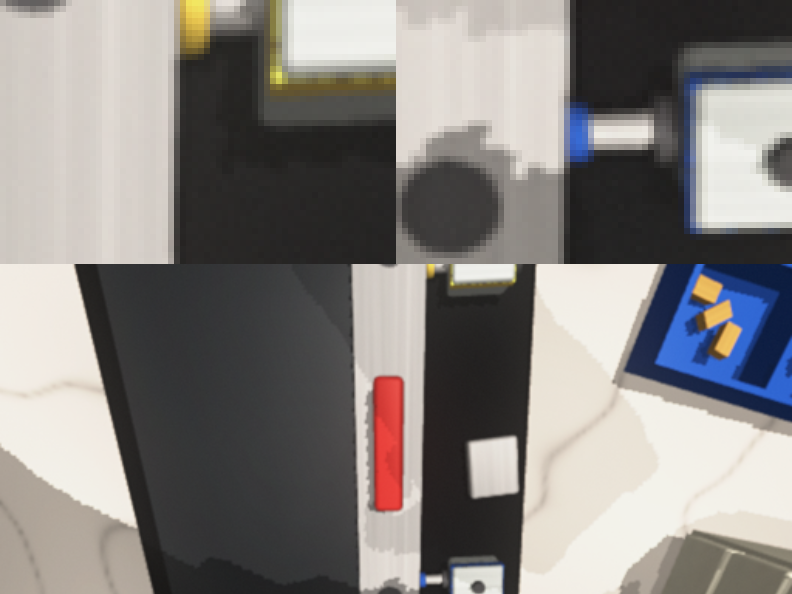

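Both tips meet the bar's edge: yellow at (276,4) and blue at (272,204), with no dark gap at either. To confirm compression, I'll compare the tip-to-housing distances before and after contact.

Run:
```python
from h import *
i=vision.camera_info('wrist');p=telemetry.observe()['position'];R=cv2.Rodrigues(np.array(i['rvec'],float))[0]
o=dict(i);po=np.array([.57811,-.24556,.11749]);o['tvec']=np.array(i['tvec']).ravel()-R@(po-p)
n=np.array([.9804,.1972])
D=lambda k,f,h:((ray(k,[h],.058)-ray(k,[f],.0375))[0,:2]@n*1000).round(2)
print('L before',D(o,(301,4),(271+288/6,4)),'now',D(i,(246+181/6,4),(246+273/6,4)))
print('R before',D(o,(292,204),(270+267/6,204)),'now',D(i,(243+172/6,204),(243+294/6,204)))
```

```text
L before 10.87 now 10.43
R before 18.63 now 18.19
```

Both pins measure about 0.44 mm compressed. Handing in.

```bash
python3 -c "
from h import *
print(workorder.job_done())"
```

```text
the job is handed in; nothing more can be done
None
```

The straightedge now lies on the stage with one long side touching both pin tips. The gripper is raised clear, and I handed the job in at about 25 s.

- **Pick-up:** the first grasp closed on nothing. The fingertips stand about 35 mm higher than the reported TCP implies. The straightedge was not moved, and I regrasped lower, going by the camera views.
- **Placing:** I laid it about 22 mm clear of the pins, at the angle of the two tips measured by the wrist camera (101.4° for the tips, 101.3° for the straightedge). I then slid it on, in 0.4 mm steps at the end. The push rose by about 2.3 N in total with almost no turning moment, so the two pins shared it about equally, far below the 7 N limit.
- **Last checks after letting go:** the wrist camera shows no gap at either tip. The tip-to-housing distance is about 0.44 mm shorter than before contact at both pins, so roughly 0.9 N on each. That was read at about pixel accuracy.
- **Disagreement:** my first coarse readings from the fixed cameras put the tips 5 to 8 mm farther out in x than the wrist camera did. I used the wrist camera, and the contact positions agreed with it.
- **Other items:** the gauge block looked undisturbed, though I did not measure it. I took no final picture of the clip, cleaner, mug, loupe, screwdriver or rest; nothing was moved near them after the pick-up except the straightedge, carried above the stage.

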